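# Hold the UV lamp shutter at half for a board check

## Robot

A 7-joint arm with a two-finger parallel gripper is mounted at the origin on the work surface. World frame = base frame: x ahead of the robot, y to its left, z up, the work surface at z = 0. Lengths are in m, angles in rad, forces in N, time in s.
With the tool pointing down it reaches from about 0.425 to 0.925 m from the base axis. Payload 6.8 kg.
Tool frame: the origin (TCP) lies between the finger pads; the fingertips stand 14 mm ahead of it and the grasp point (between the pads) lies 5 mm behind it; z points along the fingers, y is the line along which they close (so a half turn about z gives the same grasp; the last joint's range is limited). The gripper opens to 85 mm and grips with 20 to 120 N. Pads are 22 mm wide; open, the fingers measure 114 mm over their backs; the gripper's body (76 mm by 85 mm) begins 54 mm behind the grasp point. The pads swing forward as they close: fully open they stand 13 mm farther back than shut.
Start: joints at [-1.244, 0.477, 0.022, 1.555, -0.011, 1.109, -0.083], TCP at [0.284, 0.612, 0.218] pointing down, gripper open.
Joint ranges: [-2.96, 2.96], [-0.34, 2.1], [-1.41, 1.46], [0.24, 2.44], [-1.37, 4.51], [0.17, 1.92], [-2.96, 2.96]. Speed limits (rad/s): [2.39, 2.39, 3.14, 3.14, 3.14, 3.14, 3.14].

## Interface

Orientations are given as a rotation vector (axis times angle).
In Python, from bench import r, eyes, ticket gives the robot as it stands. The module is installed in compiled form; this text tells all that it offers.
- The arm moves only by the tool arm_command, never from a script. Its argument "plan" is text: rows parted by semicolons, each of 4 numbers parted by spaces: the shift along the tool's x, y, z in m, then the turn about the tool's z in degrees. In form: tx ty tz yaw; .... A call has 1 to 20 rows; each row shifts and turns the commanded pose from where the row before left it, along the tool's axes as they then stand; what a row does not reach is not made up. A row lasts 1/8 s, in which the tool goes at most 62.5 mm and 10.7 degrees, less where a joint would pass 70% of its speed; a pose out of reach is approached as far as the arm can. A call is refused whole if a number of a shift passes 0.0625 or a number of a turn 10.7, either way. A call with a gripper value outside its range is refused whole. "hand" is the closure, from -1 (fully open) to 1 (shut), set as the call begins (left out, the last holds). The fingers move at their own pace and stop on an object; "grip_force" is the grip in N (left out, the last holds). Time passes only in rows, so rows that do not move let the fingers close. It gives the time, the measured TCP pose, the force, the opening and the grip force at its end, in the units of the state.
- r.get_obs(): the state, without advancing time (a new reading comes with each control period).
- eyes.grab_frame(name): name is "scene" or "side" or "wrist"; returns (picture, depth): 480x640x3 uint8, red, green, blue; 480x640 float32, m along the optical axis (not along the pixel's ray), 0 where there is no reading.
- eyes.calibration(name): a dict with "fov_y" (degrees; the focal length in pixels is half the picture's height over the tangent of half this angle, whatever the lens; pixels are square), "cx", "cy" (the principal point, pixels), "origin" and "attitude" of the camera in the world; the wrist camera has in their place "tool_from_camera" (4x4, takes a point from camera to tool coordinates, whose origin is the TCP and whose axes are the flange's). Camera axes: x right, y up, looking along -z (the intrinsics and any distortion apply to the point x, -y, -z); pixel columns grow to the right and rows downward; lengths in m; the calibration is good to about 2 mm. The wrist camera is an equidistant fisheye: a pixel r from the principal point sees the ray r / f radians off the axis. A picture is of the moment at which its call begins: read the wrist's pose just before it. calibration takes no time and is no camera call.
- ticket.hand_in(): hands the job in; it is judged then, once.
The state is a dict: "clock": time; "joints": joint angles; "qvel": joint speeds; "tau": joint torques, N m; "tcp_pos": TCP position; "orientation": TCP orientation; "contact_force": force on the tool from outside, world axes, zero at the start; "moment": the same for the moment, N m; "grip_width": finger opening in m; "gripper_force": force on a finger pad.
Only numpy, scipy, OpenCV 4.12 (cv2) and the standard library are available. Lean on these libraries where they do the work, as an engineer would, in place of code of your own. Each camera call takes 0.05 s, during which the arm holds its last target. There are 200 camera calls.

## Task

Take the display board (the wider of the two) by the grip of its carrier off the drying stand and hang it over the middle of the bar in front of the UV inspection lamp, square on, component side towards the lamp, and let go of it. Then take the tab of the lamp's spring-closed shutter, slide the shutter to half of its travel (the middle mark, never wider than about three quarters) and keep holding it there: the job finishes with the shutter still held, because it snaps shut when released. Keep the shutter shut until the board is hanging, never drop the board, and leave the other board and everything else on the bench where they are.

Things in the scene. Friction and masses are not known exactly. Their poses are not given: they have to be found in the camera images.
- board: Display board on its carrier, 0.15 to 0.26 kg: steel saddle (inverted U) with an upright green circuit board 95 mm wide, 75 high, with a dark display, on its -x side (component side, out to 31 mm). Origin: middle of the bridge's underside, which rests on the bar's top; z up, x across the bar, y along it. Starts on the drying stand, components to the robot, left or right of the other.
- board_grip (a point): Grip of the display board's carrier, 20 mm above its origin, same axes: a black upright block on the bridge, 10 mm thick along x, 40 mm long along y, from 4 to 34 mm above the origin. Pinch it across x from above.
- board_face (a point): Point on the circuit board's component face, 24 mm along -x and 36 mm below the origin of board. The saddle's two legs are 26 mm apart inside, 32 over all, 60 mm along y, 3 mm thick, and reach 82 mm below the origin, the lowest 12 mm flared to 40 mm over all.
- board_b: The other board, to be left alone: a like carrier, saddle 44 mm long, with a narrower circuit board (56 mm wide) bearing three black relays one above another. Hangs on the drying stand, 125 to 166 mm from the display board, the top of its grip 34 mm above the bar. Origin and axes as for board.
- stand: Drying stand, fixed, left or right of the lamp: steel drip tray 120 x 340 mm on the table, two posts and a square aluminium bar 20 x 20 mm, 320 mm long, its top 160 mm above the table. Origin on the table under the bar's middle; y along the bar.
- lamp: UV inspection lamp, fixed: grey sheet-metal house, top 145 mm above the table, at x -135 to -8 mm and y -80 to +115 mm. Origin on the table under the window, in the plane of the shutter; x is the beam's direction, away from the robot give or take 0.3 rad; z up. The bar for the board crosses the beam at x = +95 mm.
- lamp_bar: Square aluminium bar before the lamp's window, fixed: 20 x 20 mm, 220 mm long, on posts 100 mm either side of its middle. Origin: middle of its top face, 160 mm above the table; axes as the lamp's, y along the bar.
- bar_mid (a point): Middle of the lamp bar's top face, straight before the window, axes as the lamp's: the display board's origin belongs here, its x axis along this x axis (components towards -x, the lamp).
- shutter_tab (a point): Gripping point at the centre of the shutter's tab, 178 mm above the table, moving with it: a black upright block above the lamp's front edge, 16 mm along x, 14 mm along y (sliding direction), 150 to 192 mm above the table, clear all round. Axes as the lamp's. Shut, it is 4 mm along x from the lamp's origin. A pointer at its foot runs along three marks on the roof: shut, half, full.
- shutter (a joint): How far the shutter is open, m: 0 shut (as it starts), 0.030 half, 0.060 full. It slides along the lamp's +y. A return spring closes it: 3 N at first, rising by 1.2 N per 10 mm to 6.6 N at half and 10.2 N at full, plus about 0.4 N of friction; let go, it snaps shut.
- dish: Steel screw dish, 72 mm across, 28 mm high, on the drip tray under the stand's bar. Leave alone.
- bottle: White dispenser bottle, 54 mm across, 140 mm high, standing beside the lamp house at its +y side. Leave alone.
- capacitor: Black capacitor, 35 mm across, 57 mm high, standing at the far side. Leave alone.
- driver: Screwdriver lying at the far side. Leave alone.
- choke: Copper ring coil, 52 mm across, 20 mm high, at the far side. Leave alone.
- relay: Black relay block, 34 x 30 x 32 mm, near the middle, between lamp and stand. Leave alone.
- heatsink: Finned aluminium heat sink, 50 x 70 x 30 mm, at the far side. Leave alone.
Mind the look-alikes: they are no part of the job. What is shaped like the board but pink is not meant.

How it is judged:
By the outcome, as a careful person would: the job done as asked, in the order asked, and still so for the second after the job is handed in, while the arm keeps its last pose, push and grip.
It also fails if it takes over 51 s, if anything falls off the work surface, if the arm or the gripper's body presses on something with over 40 N, if the wrist force passes 120 N, or if a joint passes its speed limit or range.

## Working session

There is one attempt and no reset: what is moved stays moved. The work goes in short steps, Python scripts to look and compute and a tool call to move; the robot and the scene stay as the last step left them, time stands still between calls to the robot, and variables do not carry over. Pictures are saved under pics/ and viewed, at most 11 in all, crops included, and the job is handed in when it is done.

Besides the shell and the picture viewer there is one more tool, called after "Request:" in YAML: its name, and indented under it one key for each argument. arm_command: Moves the arm, as the interface text tells. Its arguments: {"type":"object","properties":{"plan":{"type":"string"},"hand":{"type":"number"},"grip_force":{"type":"number"}},"required":["plan"]}

```bash
mkdir -p pics; cat > h.py <<'E'
import numpy as np, cv2
from scipy.spatial.transform import Rotation as R
from bench import r, eyes, ticket
def att(a):
    a=np.array(a,float)
    return a if a.shape==(3,3) else (R.from_rotvec(a).as_matrix() if a.size==3 else R.from_quat(a).as_matrix())
def world(name,depth):
    """per pixel world points for scene/side"""
    c=eyes.calibration(name); f=240/np.tan(np.radians(c['fov_y'])/2)
    v,u=np.mgrid[0:480,0:640]
    d=np.stack([(u-c['cx'])/f*depth,-(v-c['cy'])/f*depth,-depth],-1)
    return d@att(c['attitude']).T+np.array(c['origin'])
E
python3 - <<'E'
from h import *
for n in ('scene','side','wrist'): print(n,eyes.calibration(n))
print(r.get_obs())
ims=[]
for n in ('scene','side','wrist'):
    p,d=eyes.grab_frame(n); cv2.imwrite(f'pics/{n}0.png',p[:,:,::-1]); np.save(f'pics/{n}0.npy',d)
E
```

```text
scene {'fov_y': 55.35809392827934, 'cx': 326.40110942626404, 'cy': 243.5170095927816, 'origin': array([1.23805752, 0.28960109, 1.05721502]), 'attitude': array([0.4610383 , 0.60469128, 1.75689526])}
side {'fov_y': 55.329384147986744, 'cx': 318.5835957128607, 'cy': 240.4255619508897, 'origin': array([ 0.49157711, -0.54434516,  0.89669585]), 'attitude': array([ 0.71726336, -0.02818691, -0.09784603])}
wrist {'fov_y': 65.70646984690485, 'cx': 322.078894396227, 'cy': 239.05902479053282, 'tool_from_camera': array([[ 5.11937927e-04,  9.52591851e-01,  3.04250725e-01,
         7.78921007e-02],
       [ 9.99998167e-01,  7.36134986e-05, -1.91309522e-03,
         1.32687376e-04],
       [-1.84479588e-03,  3.04251147e-01, -9.52590067e-01,
        -1.54086998e-01],
       [ 0.00000000e+00,  0.00000000e+00,  0.00000000e+00,
         1.00000000e+00]])}
{'clock': 0.0, 'joints': array([-1.24406113,  0.47780038,  0.02236054,  1.55643511, -0.01151417,
        1.10927499, -0.0830665 ]), 'qvel': array([ 0.0004108 ,  0.00029616,  0.00082607, -0.00037758,  0.00145939,
        0.00011923,  0.00093646]), 'tau': array([ 6.31270268e-04, -5.96454191e+01,  1.60826214e+00, -2.81195873e+01,
        1.25298905e-02,  9.58147575e-03, -1.00258524e-05]), 'tcp_pos': array([0.2841203 , 0.61163013, 0.21693284]), 'orientation': array([-6.77566250e-01, -3.06738925e+00,  2.78114791e-03]), 'contact_force': array([0.33365173, 0.86793951, 0.54546275]), 'moment': array([ 0.04058236, -0.02410224,  0.07103484]), 'gripper_force': 0.0, 'grip_width': 0.08522291251559626}
```

View pics/scene0.png

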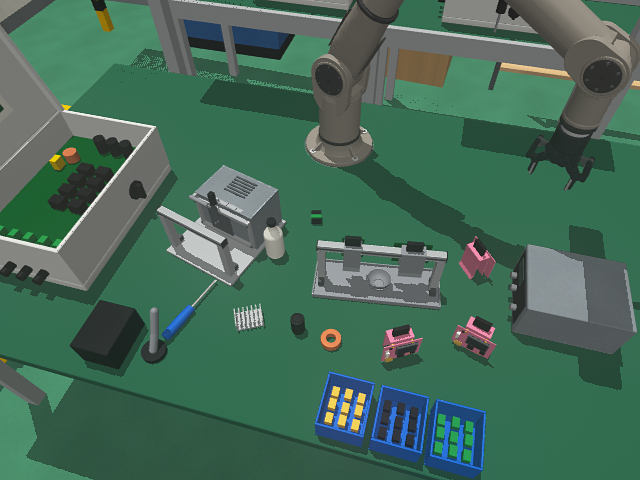

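View pics/side0.png

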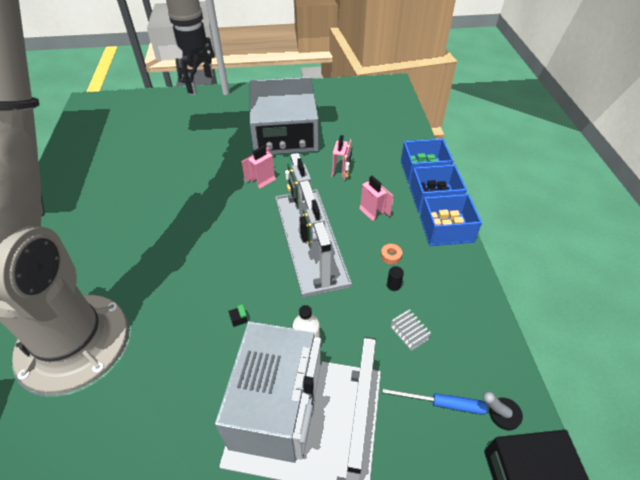

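Scene view: lamp on the left with its tab at (212,198) and the lamp bar running (160,210)–(227,243). The stand is in the middle, with carrier grips at (353,241) and (415,246); three pink look-alikes stand around it. In the side view the two green boards on the stand face the robot, grips near (297,163) and (313,208).

```bash
python3 - <<'E'
from h import *
for n in ('scene','side'):
    im=cv2.imread(f'pics/{n}0.png'); W=world(n,np.load(f'pics/{n}0.npy')); 
    hsv=cv2.cvtColor(im,cv2.COLOR_BGR2HSV); z=W[...,2]
    print(n,'table z',np.median(z[300:330,230:300]))
    ok=(W[...,0]>.3)&(W[...,0]<.95)&(np.abs(W[...,1])<.6)
    def comps(m,name,mina=15):
        k,l,s,c=cv2.connectedComponentsWithStats(m.astype(np.uint8))
        for i in range(1,k):
            if s[i,4]>=mina:
                p=W[l==i]; 
                q,(w,h),a=cv2.minAreaRect(p[:,:2].astype(np.float32)*1000)
                print(name,s[i],'med',np.median(p,0).round(3),'rect',np.round(q,1),round(w),round(h),round(a,1),'z',p[:,2].min().round(3),p[:,2].max().round(3))
    comps(ok&(hsv[...,2]<60)&(z>.165)&(z<.2),'dark')
    comps(ok&(hsv[...,1]<60)&(hsv[...,2]>110)&(z>.152)&(z<.167),'bar',60)
    comps(ok&(hsv[...,0]>50)&(hsv[...,0]<80)&(hsv[...,1]>100)&(z>.07)&(z<.16),'green')
E
```

```text
scene table z 0.00012354844208883886
dark [208 191   8  13  63] med [ 0.508 -0.222  0.182] rect [ 505.4 -224.4] 14 17 77.4 z 0.165 0.192
dark [345 236  17  11 149] med [0.557 0.17  0.183] rect [554.1 170.8] 13 39 11.0 z 0.165 0.196
dark [406 241  18  11 158] med [0.535 0.319 0.185] rect [532.8 319.3] 15 39 14.8 z 0.165 0.196
bar [157 206  69  38 507] med [ 0.593 -0.244  0.159] rect [ 590.3 -250.2] 218 23 73.9 z 0.154 0.164
bar [317 240 102  16 569] med [0.55  0.215 0.159] rect [548.7 207.1] 33 248 8.3 z 0.152 0.167
bar [420 246  27  13 173] med [0.525 0.368 0.159] rect [526.6 366.9] 33 63 1.4 z 0.153 0.165
bar [ 28 248  35  11 104] med [ 0.77  -0.548  0.159] rect [ 770.4 -553. ] 5 93 2.1 z 0.152 0.167
green [112 158  14  16  38] med [ 0.395 -0.596  0.101] rect [ 392.3 -595.3] 77 9 0.2 z 0.098 0.113
green [ 52 214  29  34 125] med [ 0.674 -0.594  0.103] rect [ 658.3 -587.9] 128 28 3.6 z 0.097 0.124
green [394 242   8   5  28] med [0.516 0.277 0.153] rect [515.2 277.3] 5 18 8.3 z 0.144 0.159
green [424 244   9   6  28] med [0.502 0.355 0.152] rect [502.5 351.9] 3 21 6.3 z 0.142 0.16
green [391 258   7   3  18] med [0.516 0.276 0.09 ] rect [516.2 276.6] 5 16 3.1 z 0.085 0.097
side table z 0.0005308038361969691
dark [298 159   6  17  60] med [0.528 0.304 0.191] rect [526.8 314.8] 8 36 9.2 z 0.17 0.195
dark [313 201   6  19  75] med [0.55  0.158 0.192] rect [548.8 166. ] 8 35 8.1 z 0.169 0.197
dark [304 377   9  15 113] med [ 0.5   -0.232  0.19 ] rect [ 500.5 -228.6] 12 13 75.1 z 0.165 0.195
bar [291 153  39  93 851] med [0.54  0.223 0.16 ] rect [539.2 240.3] 33 324 8.4 z 0.152 0.167
bar [ 347  337   29  133 1671] med [ 0.583 -0.266  0.159] rect [ 587.4 -250.8] 222 21 74.1 z 0.152 0.164
green [307 227   3  14  28] med [0.53  0.144 0.127] rect [529.7 147.2] 2 18 12.4 z 0.106 0.156
```

View pics/wrist0.png

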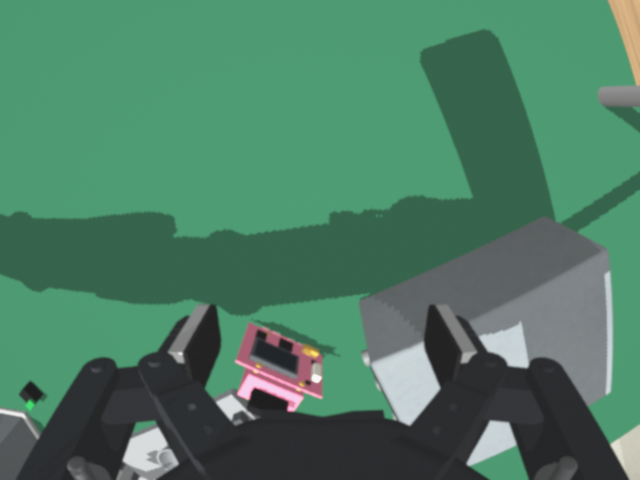

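Request:
arm_command:
  plan: "0 0 -0.015 9.5;0 0 -0.015 9.5;0 0 -0.015 9.5;0 0 -0.015 9.5;0 0 -0.015 9.5;0 0 -0.015 9.3;-0.041 0.025 0 0;-0.041 0.025 0 0;-0.041 0.025 0 0;-0.041 0.025 0 0;-0.041 0.025 0 0;-0.041 0.025 0 0;-0.041 0.025 0 0;-0.041 0.025 0 0;0 0 0 0;0 0 0 0"
  hand: -1

```text
clock: 2.15
tcp_pos: [0.5291, 0.3168, 0.3076]
orientation: [-2.055, -2.376, 0.001]
contact_force: [0.3, 0.4, -0.3]
grip_width: 0.0852
gripper_force: 0.0
```

```bash
cat >> h.py <<'E'
def look(name):
    o=r.get_obs(); p,d=eyes.grab_frame('wrist'); cv2.imwrite(f'pics/{name}.png',p[:,:,::-1])
    c=eyes.calibration('wrist'); f=240/np.tan(np.radians(c['fov_y'])/2)
    v,u=np.mgrid[0:480,0:640].astype(float); a,b=u-c['cx'],v-c['cy']; rr=np.hypot(a,b)+1e-9; t=rr/f
    D=d; k=np.tan(t)/rr
    P=np.stack([a*k*D,-b*k*D,-D,np.ones_like(D)],-1)@c['tool_from_camera'].T
    Rm=R.from_rotvec(o['orientation']).as_matrix()
    W=P[...,:3]@Rm.T+o['tcp_pos']; W[d==0]=np.nan
    return p,W,o
def toolxy(o):
    M=R.from_rotvec(o['orientation']).as_matrix(); return M
def delta(o,target):
    return (toolxy(o).T@(np.array(target)-o['tcp_pos'])).round(4), np.degrees(np.arctan2(*toolxy(o)[[1,0],1])).round(2)
def comps(W,m,name,mina=15):
    k,l,s,c=cv2.connectedComponentsWithStats(m.astype(np.uint8))
    for i in range(1,k):
        if s[i,4]>=mina:
            p=W[l==i]; q,(w,h),a=cv2.minAreaRect(p[:,:2].astype(np.float32)*1000)
            print(name,s[i],'rect',np.round(q,1),round(w,1),round(h,1),round(a,1),'z',p[:,2].min().round(3),np.median(p[:,2]).round(3),p[:,2].max().round(3))
E
python3 - <<'E'
from h import *
p,W,o=look('w1'); hsv=cv2.cvtColor(p,cv2.COLOR_RGB2HSV); z=W[...,2]
print(o['clock'],o['tcp_pos'],delta(o,[.53,.317,.182]))
ok=(W[...,0]>.4)&(W[...,0]<.7)&(W[...,1]>0)&(W[...,1]<.5)
comps(W,ok&(hsv[...,2]<70)&(z>.18)&(z<.2),'grip')
comps(W,ok&(hsv[...,1]<60)&(hsv[...,2]>90)&(z>.15)&(z<.175),'bar',100)
comps(W,ok&(hsv[...,0]>50)&(hsv[...,0]<85)&(hsv[...,1]>100)&(z>.07)&(z<.175),'green')
E
```

```text
2.15 [0.52908202 0.31684741 0.30758054] (array([-0.    ,  0.001 ,  0.1256]), np.float64(8.29))
grip [318 197  13  51 536] rect [530.6 321.4] 8.7 37.7 11.3 z 0.18 0.192 0.194
grip [320 358   9  39 292] rect [552.2 173.7] 7.4 37.6 8.5 z 0.18 0.191 0.193
bar [ 304  117   41  299 7015] rect [541.4 245.8] 33.9 312.9 8.1 z 0.15 0.159 0.175
green [295 156   6  28 117] rect [502.5 352.6] 2.1 21.4 9.7 z 0.109 0.15 0.161
green [296 190   7  48 221] rect [509.2 314.8] 2.2 47.3 10.1 z 0.122 0.156 0.161
green [299 244   4  19  45] rect [514.8 284. ] 1.6 16.6 10.2 z 0.138 0.159 0.161
green [298 320   6  25  90] rect [525.9 185.2] 4.6 21.0 8.9 z 0.114 0.138 0.16
green [300 350   6  20  94] rect [530.7 163.6] 3.9 41.2 9.1 z 0.121 0.157 0.16
green [302 375   3   9  25] rect [534.3 146.3] 1.9 12.4 8.8 z 0.153 0.159 0.16
```

View pics/w1.png

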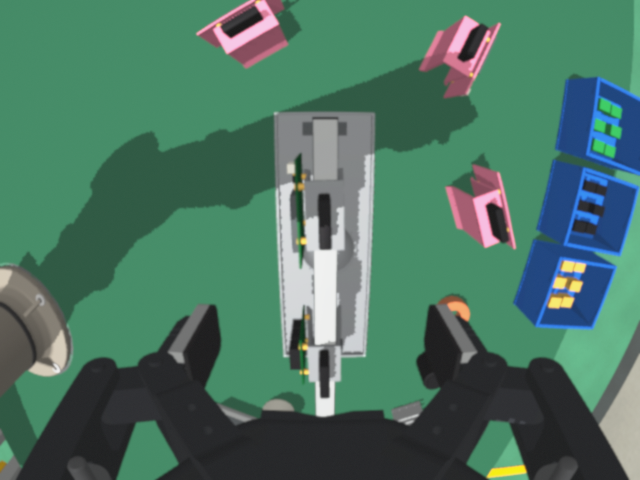

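The view shows the display board in the middle: grip at (325,222), green edge (300,155–265) in front. Board_b is below it at (324,372), and the tool is aligned with the bar.

Request:
arm_command:
  plan: "0.002 0.001 0.03 0;0 0 0.03 0;0 0 0.03 0;0 0 0.02 0;0 0 0.0155 0;0 0 0 0;0 0 0 0"

```text
clock: 3.08
tcp_pos: [0.5305, 0.3192, 0.1832]
orientation: [2.054, 2.377, 0.002]
contact_force: [-0.1, -0.4, 0.6]
grip_width: 0.0856
gripper_force: 0.0
```

Request:
arm_command:
  plan: "0 0 0 0;0 0 0 0;0 0 0 0;0 0 0 0;0 0 0 0;0 0 0 0;0 0 0 0;0 0 0 0"
  hand: 1
  grip_force: 60

```text
clock: 4.08
tcp_pos: [0.5302, 0.3186, 0.1824]
orientation: [-2.055, -2.376, -0.0]
contact_force: [-0.6, 0.6, 0.6]
grip_width: -0.0002
gripper_force: 0.0
```

```bash
python3 - <<'E'
from h import *
p,W,o=look('w2'); q,d=eyes.grab_frame('side'); s,_=eyes.grab_frame('scene')
print(r.get_obs()['grip_width'])
a=cv2.resize(q[100:260,220:420],(800,600))[:, :]
b=cv2.resize(s[200:320,300:460],(800,600))
o=np.zeros((600,800,3),np.uint8); o[:300,:400]=cv2.resize(a,(400,300)); o[:300,400:]=cv2.resize(b,(400,300)); o[300:,:400]=cv2.resize(p,(400,300))
cv2.imwrite('pics/m2.png',o[:,:,::-1])
E
```

```text
-3.73015689783905e-05
```

View pics/m2.png

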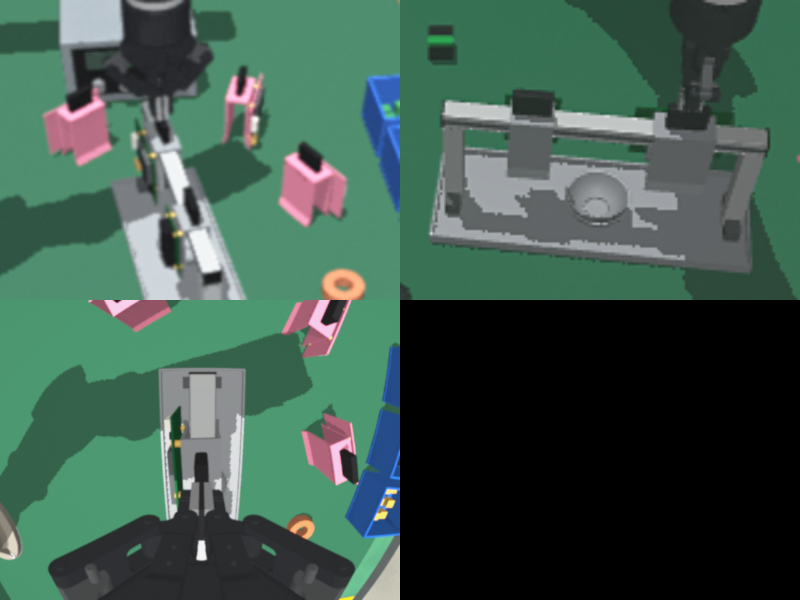

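Side/scene crops show the board still hanging upright with the fingers at its grip, but the reading says fully shut. I'll zoom in on the fingertips.

```bash
python3 - <<'E'
from h import *
p=cv2.imread('pics/w2.png')
cv2.imwrite('pics/m3.png',cv2.resize(p[230:430,220:420],(600,600),interpolation=cv2.INTER_CUBIC))
o=r.get_obs(); print(o['grip_width'],o['gripper_force'],o['contact_force'])
E
```

```text
-3.73015689783905e-05 0.0 [-0.32524046 -0.04584622 -0.17374166]
```

View pics/m3.png

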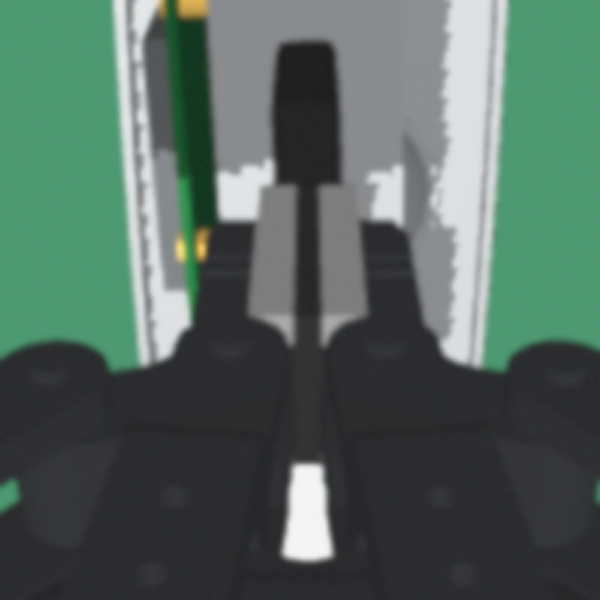

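```bash
python3 - <<'E'
from h import *
p,W,o=look('w3')
print(o['grip_width'],o['tcp_pos'])
M=toolxy(o)
for (x,y) in [(305,50),(305,85),(305,105),(305,140),(305,175),(280,190),(280,220),(280,250),(280,300),(335,190),(335,250),(308,200),(308,240),(308,300),(308,400),(308,500),(220,250),(395,250)]:
    u,v=220+x//3,230+y//3
    print((x,y),'tool',(M.T@(W[v,u]-o['tcp_pos'])*1000).round(1),'w',(W[v,u]*1000).round(1),p[v,u])
E
```

```text
-3.73015689783905e-05 [0.53021635 0.31859288 0.18240534]
(305, 50) tool [21.4 -0.2 13.2] w [526.9 339.7 169.2] [33 33 31]
(305, 85) tool [21.  -0.2 -1.9] w [527.  339.3 184.4] [32 33 33]
(305, 105) tool [20.5 -0.2 -9. ] w [527.1 338.8 191.4] [36 36 38]
(305, 140) tool [15.6 -0.2 -9.4] w [527.8 334.  191.8] [36 36 37]
(305, 175) tool [ 10.4  -0.2 -10.3] w [528.5 328.9 192.7] [38 37 38]
(280, 190) tool [ 11.5  -3.4 -17.4] w [525.2 329.5 199.8] [122 122 122]
(280, 220) tool [ 11.7  -3.2 -26.5] w [525.3 329.7 208.9] [125 126 125]
(280, 250) tool [ 11.8  -3.1 -34.8] w [525.5 329.8 217.2] [124 125 125]
(280, 300) tool [ 11.6  -2.8 -46.3] w [525.8 329.6 228.7] [125 126 125]
(335, 190) tool [ 11.2   3.9 -16.7] w [532.5 330.2 199.1] [122 123 123]
(335, 250) tool [ 11.6   3.5 -34.5] w [532.  330.6 216.9] [124 125 125]
(308, 200) tool [ 11.4   0.2 -20. ] w [528.8 329.9 202.4] [41 39 40]
(308, 240) tool [ 11.2   0.2 -31.4] w [528.8 329.7 213.8] [40 38 39]
(308, 300) tool [ 11.1   0.2 -45.5] w [528.8 329.6 227.9] [41 39 40]
(308, 400) tool [ -1.    0.2 -48.2] w [530.6 317.7 230.7] [52 52 52]
(308, 500) tool [-81.3   0.3  24. ] w [542.2 238.2 158.4] [243 244 244]
(220, 250) tool [  7.2 -11.1 -26.5] w [518.2 324.1 208.9] [44 45 47]
(395, 250) tool [  6.8  11.6 -25.9] w [540.7 327.  208.3] [43 43 46]
```

The pads are shut above the grip. Their tips lie about 15 mm behind the reported TCP (world z about 0.198) and the grip top is at 0.193, so the real fingers end some 29 mm higher than stated. I'll open, go 24 mm lower and close again.

Request:
arm_command:
  plan: "0 0 0 0;0 0 0 0;0 0 0 0;0 0 0 0;0 0 0 0;0 0 0 0;0.001 0 0.008 0;0 0 0.008 0;0 0 0.004 0;0 0 0.004 0;0 0 0 0"
  hand: -1

```text
clock: 5.65
tcp_pos: [0.5299, 0.3194, 0.158]
orientation: [-2.055, -2.376, 0.001]
contact_force: [-0.1, 0.4, 0.3]
grip_width: 0.0852
gripper_force: 0.0
```

Request:
arm_command:
  plan: "0 0 0 0;0 0 0 0;0 0 0 0;0 0 0 0;0 0 0 0;0 0 0 0;0 0 0 0;0 0 0 0"
  hand: 1
  grip_force: 60

```text
clock: 6.65
tcp_pos: [0.5303, 0.3196, 0.1587]
orientation: [2.055, 2.376, 0.001]
contact_force: [0.1, -1.1, 1.8]
grip_width: 0.0086
gripper_force: 60.2
```

Gripped. Now lift.

Request:
arm_command:
  plan: "0 0 -0.004 0;0 0 -0.01 0;0 0 -0.02 0;0 0 -0.025 0;0 0 -0.025 0;0 0 -0.025 0;0 0 -0.02 0;0 0 -0.015 0;0 0 -0.006 0;0 0 0 0;0 0 0 0"
  grip_force: 80

```text
clock: 8.02
tcp_pos: [0.5296, 0.3194, 0.3075]
orientation: [-2.055, -2.376, 0.002]
contact_force: [-0.2, -0.2, -3.5]
grip_width: 0.0083
gripper_force: 78.6
```

```bash
python3 - <<'E'
from h import *
p,W,o=look('w4'); M=toolxy(o); hsv=cv2.cvtColor(p,cv2.COLOR_RGB2HSV)
T=(W-o['tcp_pos'])@M*1000
print(o['tcp_pos'],o['grip_width'],o['contact_force'],delta(o,[.589,-.2505,o['tcp_pos'][2]]))
np.save('pics/w4T.npy',T)
g=(hsv[...,0]>45)&(hsv[...,0]<85)&(hsv[...,1]>80)&(T[...,2]<60)&(T[...,2]>-40)&(np.abs(T[...,0])<70)&(np.abs(T[...,1])<60)
comps(T,g,'green')
s=(hsv[...,1]<40)&(hsv[...,2]>60)&(T[...,2]<25)&(T[...,2]>-10)&(np.abs(T[...,0])<70)&(np.abs(T[...,1])<60)
comps(T,s,'saddle')
k=(hsv[...,2]<60)&(T[...,2]<10)&(T[...,2]>-40)&(T[...,0]>13)&(np.abs(T[...,0])<40)&(np.abs(T[...,1])<10)
comps(T,k,'grip')
E
```

```text
[0.52964456 0.31936718 0.30748269] 0.008250474989727937 [-0.19245422 -0.18964701 -3.46269415] (array([-5.725e-01, -2.340e-02,  5.000e-04]), np.float64(8.29))
green [ 265  178   21  145 1813] rect [ 14520.5 -20658.5] 10008.5 67181.6 87.6 z -33.734 10.758 59.923
green [367 311   5  19  22] rect [ 7408.4 17828.2] 451.2 798.6 79.6 z -39.66 -33.048 -25.501
saddle [256 194  14  24 195] rect [ 40719.1 -27480.4] 8661.1 13552.6 89.5 z -1.702 19.816 24.844
saddle [ 285  222   75   81 3770] rect [15075.8   232.7] 32492.8 31416.1 89.7 z -9.735 -3.143 24.765
saddle [262 250  12  90 574] rect [ -6058.8 -26044.1] 5475.6 45577.3 89.7 z -0.32 9.879 22.453
grip [ 309  264   27   46 1047] rect [16910.9   266. ] 7796.6 9691.1 0.8 z -35.348 -30.272 -5.815
```

View pics/w4.png

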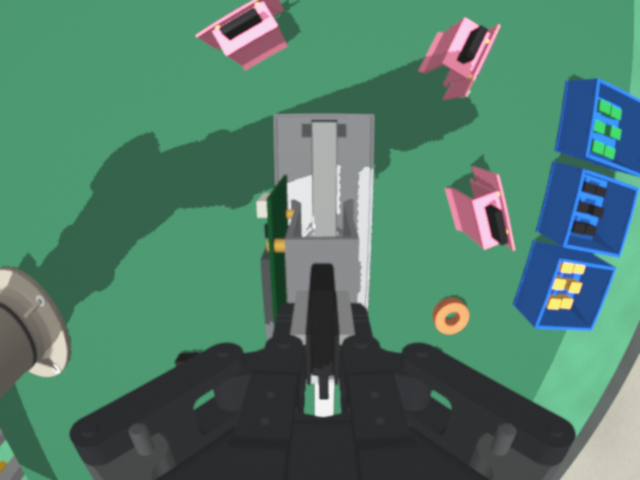

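The board is held straight: bridge end at (322,240), green face on the left, origin about 1.2 mm along tool +x from the TCP, mass about 0.3 kg or less. Now carry it over to the lamp bar.

Request:
arm_command:
  plan: "-0.02 -0.0016 0 0;-0.035 -0.0016 0 0;-0.0425 -0.0016 0 0;-0.0425 -0.0016 0 0;-0.0425 -0.0016 0 0;-0.0425 -0.0016 0 0;-0.0425 -0.0016 0 0;-0.0425 -0.0016 0 0;-0.0425 -0.0016 0 0;-0.0425 -0.0016 0 0;-0.0425 -0.0016 0 0;-0.0425 -0.0016 0 0;-0.0425 -0.0016 0 0;-0.034 -0.0016 0 0;-0.017 -0.0016 0 0;0 0 0 8.1;0 0 0 8.1;0 0 0 8;0 0 0 0;0 0 0 0"

```text
clock: 10.58
tcp_pos: [0.5888, -0.2511, 0.3084]
orientation: [-2.504, -1.896, -0.0]
contact_force: [0.2, 0.4, -1.5]
grip_width: 0.0081
gripper_force: 78.5
```

```bash
python3 - <<'E'
from h import *
p,W,o=look('w5'); M=toolxy(o); hsv=cv2.cvtColor(p,cv2.COLOR_RGB2HSV); z=W[...,2]
print(o['clock'],o['tcp_pos'],o['grip_width'],delta(o,[.589,-.2505,.3]))
ok=(W[...,0]>.4)&(W[...,0]<.75)&(W[...,1]>-.5)&(W[...,1]<0)
comps(W,ok&(hsv[...,1]<60)&(hsv[...,2]>90)&(z>.15)&(z<.17),'bar',100)
comps(W,ok&(hsv[...,2]<70)&(z>.165)&(z<.2),'tab')
k=ok&(hsv[...,1]<60)&(hsv[...,2]>90)&(z>.15)&(z<.167)
for n in ('scene','side'):
    q,d=eyes.grab_frame(n); X=world(n,d); h2=cv2.cvtColor(q,cv2.COLOR_RGB2HSV)
    o2=(X[...,0]>.52)&(X[...,0]<.68)&(X[...,1]>-.4)&(X[...,1]<-.1)
    comps(X,o2&(h2[...,1]<60)&(h2[...,2]>110)&(X[...,2]>.152)&(X[...,2]<.166),n+' bar',30)
    comps(X,o2&(h2[...,2]<60)&(X[...,2]>.3)&(X[...,2]<.345),n+' dark',30)
    comps(X,o2&(h2[...,1]<50)&(h2[...,2]>60)&(X[...,2]>.23)&(X[...,2]<.312),n+' saddle',30)
    comps(X,o2&(h2[...,0]>45)&(h2[...,0]<85)&(h2[...,1]>80)&(X[...,2]>.21)&(X[...,2]<.35),n+' green',20)
    cv2.imwrite(f'pics/{n}5.png',q[:,:,::-1])
a=cv2.imread('pics/side5.png')[250:480,200:440]; b=cv2.imread('pics/scene5.png')[80:300,120:340]
cv2.imwrite('pics/m5.png',np.hstack([cv2.resize(p[:,:,::-1],(400,300)),cv2.resize(a,(400,300))]))
E
```

```text
10.575 [ 0.58882271 -0.25105979  0.30835232] 0.008094572177106208 (array([0.0006, 0.    , 0.0084]), np.float64(-15.74))
bar [ 311   86   26  150 3755] rect [ 602.7 -206.5] 127.2 21.1 74.0 z 0.15 0.158 0.161
tab [201 212  25  23 452] rect [ 504.1 -225. ] 13.2 14.2 73.8 z 0.165 0.189 0.191
scene bar [157 205  68  39 517] rect [ 590.5 -251.8] 217.2 24.2 73.7 z 0.153 0.158 0.164
scene dark [172 167  10  17  82] rect [ 589.8 -240.7] 26.0 15.8 27.4 z 0.313 0.334 0.345
scene saddle [160 178  38  37 643] rect [ 591.8 -251.9] 63.3 37.4 77.8 z 0.23 0.271 0.312
scene green [179 174  24  30 168] rect [ 582.2 -224.8] 50.1 20.7 74.3 z 0.236 0.282 0.338
side bar [ 347  374   25   96 1242] rect [ 577.8 -284.4] 153.5 21.1 74.1 z 0.152 0.16 0.163
side dark [366 330  10  35 210] rect [ 586.7 -252.5] 40.6 8.4 73.4 z 0.319 0.343 0.345
side saddle [344 338  11  68 227] rect [ 559.6 -250.9] 83.6 8.3 75.6 z 0.237 0.299 0.31
side saddle [350 371  13  26  95] rect [ 565.8 -261.3] 11.7 35.3 3.1 z 0.23 0.246 0.312
side saddle [371 374   8  27 110] rect [ 598.1 -270.6] 33.9 12.9 61.5 z 0.23 0.26 0.312
side green [351 342   5  26  43] rect [ 568.1 -235. ] 69.5 1.9 74.5 z 0.246 0.31 0.313
side green [347 372   5  22  34] rect [ 557.6 -271.1] 42.9 2.8 74.6 z 0.246 0.308 0.313
```

View pics/m5.png

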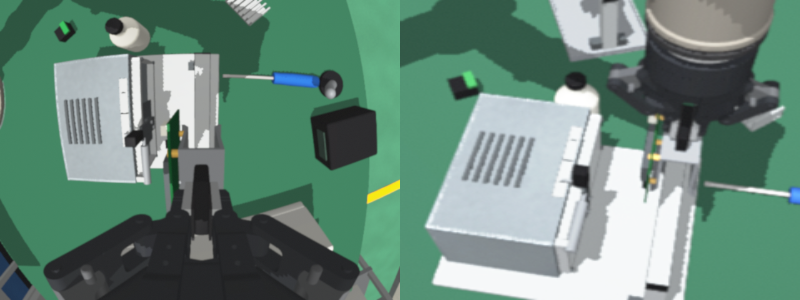

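The wrist view shows the board (green edge at left, facing the lamp) just over the bar, aligned within about 1 mm. Lower it with a small correction.

Request:
arm_command:
  plan: "-0.0007 0.0005 0.015 0.3;0 0 0.02 0;0 0 0.015 0;0 0 0.01 0;0 0 0.01 0;0 0 0.01 0;0 0 0.01 0;0 0 0.01 0;0 0 0.01 0;0 0 0 0"

```text
clock: 11.98
tcp_pos: [0.5887, -0.2519, 0.1974]
orientation: [-2.511, -1.885, 0.002]
contact_force: [-0.2, -1.1, -2.4]
grip_width: 0.008
gripper_force: 78.4
```

Request:
arm_command:
  plan: "0 0 0.01 0;0 0 0.01 0;0 0 0.008 0;0 0 0.005 0;0 0 0.003 0;0 0 0.0015 0;0 0 0 0;0 0 0 0"

```text
clock: 12.98
tcp_pos: [0.5894, -0.2523, 0.1611]
orientation: [2.512, 1.886, 0.0]
contact_force: [-0.9, 1.0, -1.9]
grip_width: 0.0086
gripper_force: 78.6
```

Request:
arm_command:
  plan: "0 0 0.0015 0;0 0 0.001 0;0 0 0 0;0 0 0 0"

```text
clock: 13.48
tcp_pos: [0.5893, -0.2522, 0.1587]
orientation: [-2.512, -1.886, -0.0]
contact_force: [-2.0, 1.8, 2.0]
grip_width: 0.0084
gripper_force: 79.2
```

Contact is seated (the weight is taken). Release and rise.

Request:
arm_command:
  plan: "0 0 0 0;0 0 0 0;0 0 0 0;0 0 0 0;0 0 0 0;0 0 -0.005 0;0 0 -0.015 0;0 0 -0.025 0;0 0 -0.025 0;0 0 -0.02 0;0 0 0 0"
  hand: -0.2

```text
clock: 14.85
tcp_pos: [0.5902, -0.2528, 0.2505]
orientation: [2.51, 1.884, 0.004]
contact_force: [0.1, 0.6, -0.5]
grip_width: 0.0512
gripper_force: 0.0
```

```bash
python3 - <<'E'
from h import *
p,W,o=look('w6'); M=toolxy(o); hsv=cv2.cvtColor(p,cv2.COLOR_RGB2HSV); z=W[...,2]
print(o['clock'],o['tcp_pos'],o['grip_width'],delta(o,[.5045,-.2255,.3]))
ok=(W[...,0]>.4)&(W[...,0]<.75)&(W[...,1]>-.5)&(W[...,1]<0)
comps(W,ok&(hsv[...,1]<60)&(hsv[...,2]>90)&(z>.15)&(z<.17),'bar',100)
comps(W,ok&(hsv[...,2]<70)&(z>.165)&(z<.2),'tab/grip')
comps(W,ok&(hsv[...,0]>45)&(hsv[...,0]<85)&(hsv[...,1]>80)&(z>.1)&(z<.17),'green')
for n in ('scene','side'):
    q,d=eyes.grab_frame(n); X=world(n,d); h2=cv2.cvtColor(q,cv2.COLOR_RGB2HSV)
    o2=(X[...,0]>.45)&(X[...,0]<.68)&(X[...,1]>-.4)&(X[...,1]<-.1)
    comps(X,o2&(h2[...,2]<60)&(X[...,2]>.165)&(X[...,2]<.2),n+' dark',20)
    cv2.imwrite(f'pics/{n}6.png',q[:,:,::-1])
a=cv2.imread('pics/side6.png')[250:480,200:440]; b=cv2.imread('pics/scene6.png')[130:295,130:310]
cv2.imwrite('pics/m6.png',np.vstack([np.hstack([cv2.resize(p[:,:,::-1],(400,300)),cv2.resize(a,(400,300))]),np.hstack([cv2.resize(b,(400,300))]*2)]))
E
```

```text
14.85 [ 0.59018767 -0.25282557  0.25053534] 0.05124234814632714 (array([ 0.0023, -0.0897, -0.0498]), np.float64(-16.21))
bar [ 296   75   49  290 8859] rect [ 589.9 -250.9] 219.5 32.6 73.4 z 0.15 0.158 0.169
tab/grip [314 212  14  70 923] rect [ 590.1 -250.5] 38.6 8.3 73.3 z 0.165 0.192 0.194
tab/grip [170 230  33  31 761] rect [ 503.7 -225.1] 14.3 15.2 70.6 z 0.165 0.188 0.192
green [135  12  29  21  47] rect [508.6 -52.9] 23.8 8.9 11.6 z 0.13 0.138 0.14
green [135  34  12  10  16] rect [499.8 -66.7] 2.0 11.3 29.3 z 0.131 0.137 0.139
green [285 164   9  36 224] rect [ 577.4 -212.3] 26.5 3.3 73.0 z 0.109 0.144 0.161
green [285 206  10  59 450] rect [ 565.7 -249.8] 55.2 5.1 74.3 z 0.106 0.151 0.161
green [288 270   5  29 104] rect [ 558.2 -279.2] 23.6 1.9 72.8 z 0.142 0.159 0.161
scene dark [208 191   7  11  59] rect [ 506.2 -224.4] 14.5 15.5 75.9 z 0.166 0.184 0.194
scene dark [180 211  16  15 115] rect [ 592.  -251.6] 42.8 10.2 72.2 z 0.165 0.184 0.196
side dark [304 377   9  14 116] rect [ 500.3 -228.8] 12.0 13.7 75.5 z 0.165 0.189 0.194
side dark [360 379   8  29 129] rect [ 586.8 -254.3] 39.9 7.1 73.8 z 0.171 0.193 0.197
```

View pics/m6.png

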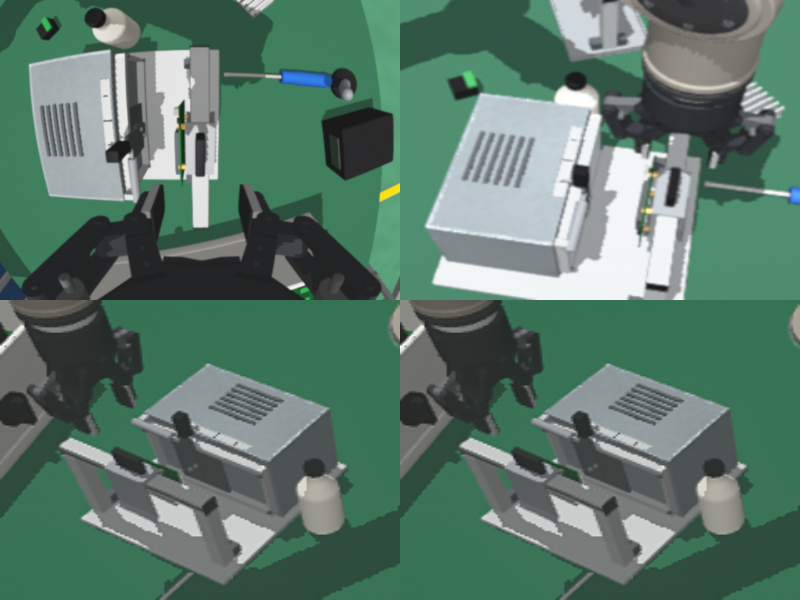

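The board hangs square at the bar's middle: grip centre (590.1,-250.5) against bar centre (589.9,-250.9), with the green face towards the lamp. The tab measures about (503.7,-225.6), still shut. Next, go over the tab and down.

Request:
arm_command:
  plan: "0.0022 -0.015 0 0;0 -0.03 0 0;0 -0.03 0 0;0 -0.0155 0 0;0 0 0 0;0 0 0.02 0;0 0 0.025 0;0 0 0.02 0;0 0 0.015 0;0 0 0.01 0;0 0 0.0075 0;0 0 0 0;0 0 0 0"

```text
clock: 16.62
tcp_pos: [0.5034, -0.225, 0.1514]
orientation: [2.512, 1.886, 0.001]
contact_force: [-0.8, -0.4, -0.1]
grip_width: 0.0515
gripper_force: 0.0
```

Request:
arm_command:
  plan: "0 0 0 0;0 0 0 0;0 0 0 0;0 0 0 0;0 0 0 0;0 0 0 0;0 0 0 0"
  hand: 1
  grip_force: 80

```text
clock: 17.5
tcp_pos: [0.5025, -0.2247, 0.1515]
orientation: [-2.512, -1.885, -0.0]
contact_force: [-3.0, 1.7, 6.7]
grip_width: 0.0146
gripper_force: 78.2
```

Request:
arm_command:
  plan: "0.003 0 0 0;0.005 0 0 0;0.006 0 0 0;0.006 0 0 0;0.005 0 0 0;0.003 0 0 0;0.002 0 0 0;0 0 0 0;0 0 0 0;0 0 0 0"

```text
clock: 18.75
tcp_pos: [0.5101, -0.1982, 0.1514]
orientation: [2.513, 1.883, -0.003]
contact_force: [-5.0, -4.8, 6.8]
grip_width: 0.0142
gripper_force: 78.1
```

```bash
python3 - <<'E'
from h import *
o=r.get_obs(); M=toolxy(o); print(o['clock'],'moved',((o['tcp_pos']-[.5025,-.2247,.1515])@M*1000).round(1),'force tool',(M.T@o['contact_force']).round(1))
p,W,o=look('w7')
a=[]
for n in ('scene','side'):
    q,d=eyes.grab_frame(n); X=world(n,d); h2=cv2.cvtColor(q,cv2.COLOR_RGB2HSV)
    o2=(X[...,0]>.55)&(X[...,0]<.68)&(X[...,1]>-.4)&(X[...,1]<-.1)
    comps(X,o2&(h2[...,2]<60)&(X[...,2]>.165)&(X[...,2]<.2),n+' dark',20); a.append(q)
f=lambda x:cv2.resize(x,(400,300),interpolation=cv2.INTER_CUBIC)
cv2.imwrite('pics/m7.png',np.vstack([np.hstack([f(p),f(p[150:450,120:520])]),np.hstack([f(a[0][150:285,150:330]),f(a[1][300:450,220:420])])])[:,:,::-1])
E
```

```text
18.75 moved [27.6 -0.2  0. ] force tool [-6.  -3.4 -6.8]
scene dark [180 211  16  15 114] rect [ 592.3 -251.3] 41.1 11.1 71.5 z 0.166 0.185 0.197
side dark [360 379   7  29 120] rect [ 586.8 -254.8] 37.3 6.9 73.6 z 0.171 0.193 0.196
```

View pics/m7.png

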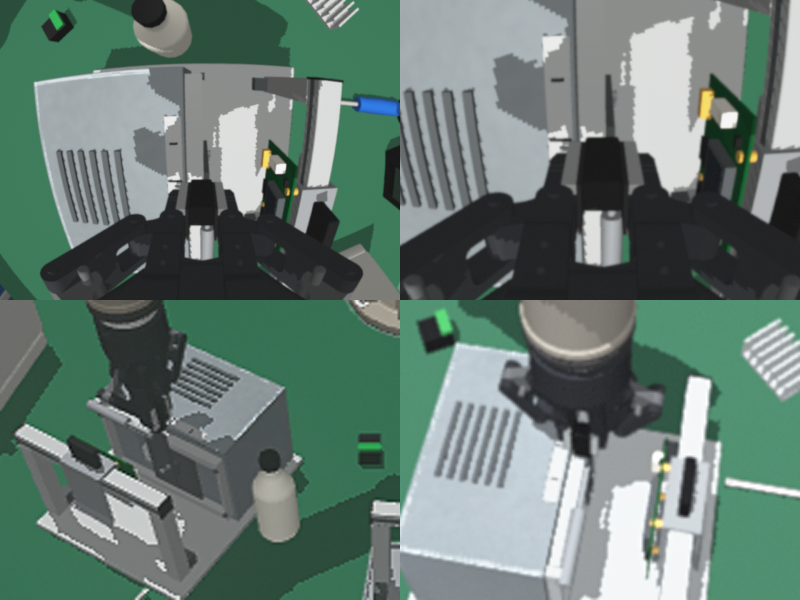

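Tab held, shutter about half open, board undisturbed. I'll measure the tab against the pads and then correct.

```bash
python3 - <<'E'
from h import *
p,W,o=look('w8'); M=toolxy(o); hsv=cv2.cvtColor(p,cv2.COLOR_RGB2HSV); T=(W-o['tcp_pos'])@M*1000
k=(hsv[...,2]<70)&(np.abs(T[...,1])<6)&(T[...,0]>-15)&(T[...,0]<20)&(T[...,2]>-42)&(T[...,2]<5)
q=T[k]; 
for lo in range(-45,5,5):
    s=q[(q[:,2]>=lo)&(q[:,2]<lo+5)]
    if len(s)>5: print(lo,len(s),np.percentile(s[:,0],[5,50,95]).round(1))
v=np.array([.2756,.9613]); print('tcp v',o['tcp_pos'][:2]@v*1000, 'tau grip',o['grip_width'])
E
```

```text
-40 1038 [-6.   1.   5.9]
-35 204 [5.2 5.7 6.3]
-30 218 [5.  5.7 6.5]
-25 175 [5.5 6.  6.5]
-20 154 [5.4 5.9 6.2]
-15 158 [5.2 5.8 6.4]
-10 131 [5.5 6.  6.3]
-5 122 [5.4 5.9 6.2]
0 41 [ 4.9  5.6 10.1]
tcp v -49.96013460268394 tau grip 0.01437054722702002
```

Request:
arm_command:
  plan: "0.0015 0 0 0;0.0015 0 0 0;0 0 0 0;0 0 0 0;0 0 0 0;0 0 0 0"

```text
clock: 19.7
tcp_pos: [0.5109, -0.1955, 0.1515]
orientation: [2.514, 1.883, -0.003]
contact_force: [-5.2, -4.3, 6.3]
grip_width: 0.0143
gripper_force: 78.1
```

```bash
python3 - <<'E'
from h import *
p,W,o=look('w9'); M=toolxy(o); hsv=cv2.cvtColor(p,cv2.COLOR_RGB2HSV); T=(W-o['tcp_pos'])@M*1000
k=(hsv[...,2]<70)&(np.abs(T[...,1])<6)&(T[...,0]>-15)&(T[...,0]<20)&(T[...,2]>-35)&(T[...,2]<-5)
e=np.median(T[k][:,0]); v=np.array([.2756,.9613])
print('open',o['tcp_pos'][:2]@v*1000+e-7+78, 'moved',((o['tcp_pos']-[.5025,-.2247,.1515])@M*1000).round(1),(M.T@o['contact_force']).round(1),o['clock'],o['grip_width'])
cv2.imwrite('pics/m9.png',cv2.resize(p[150:390,160:480],(800,600),interpolation=cv2.INTER_CUBIC)[:,:,::-1])
E
```

```text
open 29.697681604990123 moved [30.4 -0.2 -0. ] [-5.6 -3.7 -6.3] 19.7 0.014333592167354008
```

View pics/m9.png

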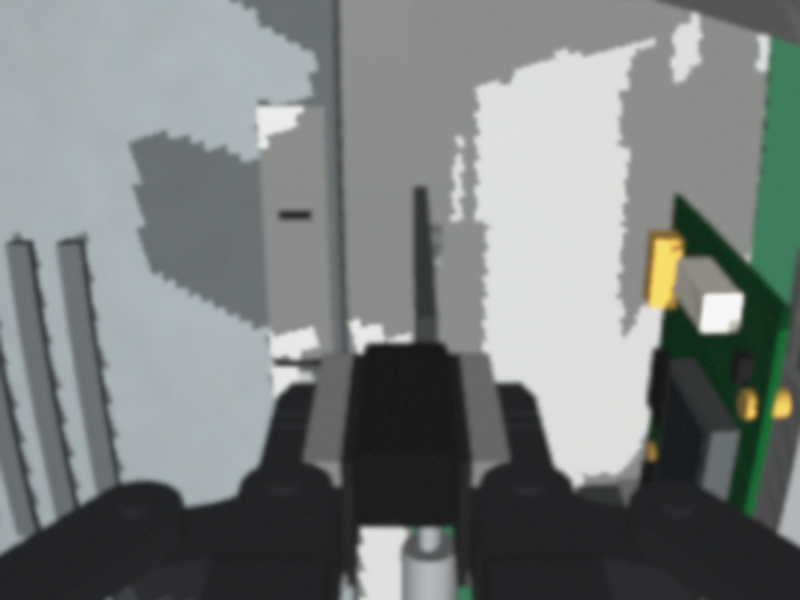

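The view shows the tab firmly between the pads at the half mark (mark at (295,362), full mark at (295,215)). The opening measures about 30 mm and the board is untouched.

```bash
python3 -c "
from bench import ticket
print(ticket.hand_in())"
```

```text
the job is handed in; nothing more can be done
None
```

The display board hangs square at the middle of the lamp bar with its components towards the lamp, and the shutter is held at half (about 30 mm); I handed the job in at about 20 s, and the hand-in returned no verdict.

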